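Clamp a screw cap with the sunken knob

TASK

Take the screw cap that stands alone on the bench, stand it upright (nozzle up) in the nest of the steel clamping fixture against the vee stop and let go of it. Then reach into the fixture's round well and turn the small sunken bar knob clockwise, feeling the load, until the sprung pad holds the cap snugly against the vee stop with about 12 N of clamping force: neither loose nor crushed. Leave the cap clamped, do not force the walls of the well, and leave the other things on the bench where they are.

Things in the scene. Friction and masses are not known exactly. Their poses are not given: they have to be found in the camera images.
- cap_center (a point): centre (half-way up) of the white screw cap standing alone on the bench, nozzle up; z up, origin 17 mm above its underside. Knurled skirt 36 mm in diameter from the underside up to 17 mm (grasp this), above it a 16 mm nozzle to 34 mm. 16 to 28 g. Leave the caps of like shape in the parts tray at the left.
- fixture: clamping fixture, fixed to the bench: steel base plate 106 mm (x) by 180 mm (y), 8 mm thick; its top is the nest floor. Origin: centre of its underside. On its right half (-y) stands the housing with the well, on its left half (+y) is the nest: vee stop at the far +y end, sprung pad (28 mm wide, 14 mm high) coming from the housing. The nest is open to +x and -x for the fingers.
- nest_seat (a point): point on the nest floor (8 mm above the bench) under the cap's axis when the cap is home in the vee; axes as the fixture's. The vee stop is on its +y side, the pad on its -y side. At the start the pad's face is 6 to 12 mm short of a cap that is home, so set the cap down up to 4 mm short (to -y) of this point.
- vee_stop: fixed steel vee stop that takes the clamping force; 30 mm wide (x), 22 mm high, 120 degree vee open to -y. Its origin and axes are those of the fixture, 60 mm to -y of nest_seat. The clamping force is felt as torque about the knob's axis: compare readings made while turning, or after equal small steps, since at rest the knob's friction can hide the load.
- housing: fixed aluminium housing 106 x 106 mm, its top 50 mm above the bench, with a round well 80 mm in diameter and 36 mm deep in the top. Origin on the well's axis, 8 mm above the bench (rim 42 mm higher, well floor 6 mm higher), 97 mm to -y of nest_seat. Fingers must be part-closed to enter and have only a few mm to the wall while turning.
- knob_grip (a point): centre of the bar of the sunken black knob, on its axis and the well's; x along the bar, z up. Bar 32 mm long, 12 mm thick (y), its top 11 mm above this point; below it a collar 35 mm across, its top 10 mm and the well floor 15 mm below this point. The rim of the well is 21 mm above this point.
- timer: bystander: small white bench timer 62x62x22 mm, behind the fixture to the right; origin at its underside
- tube_pack_2: bystander: packed white tube 253 mm long, 53 mm wide, 45 mm high, lying behind the fixture; origin at its underside
- canister_pack: bystander: packed short canister 178 x 64 x 54 mm lying at the right; origin at its underside
- well_rim (a point): centre of the well's rim, above the knob. How the knob works: clockwise from above drives the pad to the cap. Contact comes 0.7 to 1.6 rad from the start: a second grasp may be needed. Friction of 0.18 N m opposes all turning and holds the knob where it is left. After contact the pad's stiff spring adds 0.008 N m per N of clamping: at 12 N turning takes 0.1 N m more than turning free.
There are look-alikes about, which are no part of the job. Leave any black or yellow look-alike of the part that bears cap_center alone.

How it is judged:
By the outcome, as a careful person would: the job done as asked, in the order asked, and still so for the second after the job is handed in, with the robot touching nothing.
It also fails if it takes over 72 s, if anything falls off the work surface, if the arm or the gripper's body presses on something with over 40 N, if the wrist force passes 120 N, or if a joint passes its speed limit or range.

ROBOT

A 7-joint arm with a two-finger parallel gripper is mounted at the origin on a cart in front of the work surface, level with it; the furniture and walls round the work are solid. World frame = base frame: x ahead of the robot, y to its left, z up, the work surface at z = 0. Lengths are in m, angles in degrees, forces in N, time in s.
With the tool pointing down it reaches from about 0.35 to 0.9 m from the base axis. Payload 8.1 kg.
Tool frame: the origin (TCP) lies at the very end of the fingers, on their centre line; the grasp point (between the pads) lies 19 mm behind it; z points along the fingers, y is the line along which they close (so a half turn about z gives the same grasp; the last joint's range is limited). The gripper opens to 92 mm and grips with 3 to 60 N. Pads are 19 mm wide; open, the fingers measure 130 mm over their backs; the gripper's body (75 mm by 190 mm) begins 47 mm behind the grasp point.
Start: joints at [69.294, 24.895, 1.432, 90.138, -0.665, 64.973, -4.303], TCP at [0.16, -0.604, 0.227] pointing down, gripper open.
Joint ranges: [-149.89, 149.89], [-25.12, 119.58], [-72.63, 75.52], [4.76, 147.25], [-75.54, 255.54], [6.69, 114.76], [-157.13, 157.13]. Speed limits (degrees/s): [127.2, 127.2, 172.46, 172.46, 180, 180, 180].

INTERFACE

Orientations are given as [roll, pitch, yaw] about the fixed x, y, z axes, in that order (R = Rz(yaw) Ry(pitch) Rx(roll)).
In Python, from bench import manip gives the robot as it stands.
- The arm moves only by the shell command python3 -m handwheel 'ROWS' [FORCE]. ROWS is a JSON object of lists of equal length, an entry for each row: "jaw": the opening in per cent of the stroke, from 0 (shut) to 100 (fully open); "slide": the shift along the world's x, y, z each as a share of 0.05 m, from -1 to 1, a list of three; "dr": the turn, a rotation vector about the world's x, y, z each as a share of 0.1 rad, from -1 to 1, a list of three. A call has 1 to 12 rows; each row shifts and turns the commanded pose from where the row before left it; what a row does not reach is not made up. A row lasts 1/10 s, in which the tool goes at most 50 mm and 8.59 degrees, less where a joint would pass 70% of its speed; a pose out of reach is approached as far as the arm can. A call with a number of a shift or a turn outside -1 to 1 is refused whole. A call with a gripper value outside its range is refused whole. The fingers move at their own pace and stop on an object; FORCE is the grip in N (left out, the last holds). Time passes only in rows, so rows that do not move let the fingers close. It gives the time, the measured TCP pose, the force, the opening and the grip force at its end, in the units of the state.
- manip.state(): the state, without advancing time (a new reading comes with each control period).
- manip.camera(name): name is "scene" or "top" or "wrist"; returns the picture (400x640x3 uint8, red, green, blue); there is no depth.
- manip.calibration(name): a dict with "fx", "fy", "cx", "cy" (pixels), "k1" (the pictures are not rectified: a ray, as slopes to the right and down, at radius r is drawn at 1 + k1 r^2 times it, then the intrinsics apply), "origin" and "orientation" of the camera in the world. Camera axes: x right, y down, z forward; pixel columns grow to the right and rows downward; lengths in m; the calibration is good to about 2 mm. A picture is of the moment at which its call begins: read the wrist's pose just before it. calibration takes no time and is no camera call; for the wrist camera it gives the pose at the moment of the call.
- manip.sign_off(): hands the job in; it is judged then, once.
The state is a dict: "t": time; "joint_positions": joint angles; "qd": joint speeds; "tau": joint torques, N m; "tool_pos": TCP position; "ee_rot": TCP orientation; "force": force on the tool from outside, world axes, zero at the start; "wrist_torque": the same for the moment, N m; "grip_width": finger opening in m; "finger_force": force on a finger pad.
Only numpy, scipy, OpenCV 4.12 (cv2) and the standard library are available. Lean on these libraries where they do the work, as an engineer would, in place of code of your own. Each camera call takes 0.05 s, during which the arm holds its last target. There are 200 camera calls.

## Working session

There is one attempt and no reset: what is moved stays moved. The work goes in short steps, Python scripts to look and compute and a shell command to move; the robot and the scene stay as the last step left them, time stands still between calls to the robot, and variables do not carry over. Pictures are saved under pics/ and viewed, at most 10 in all, crops included, and the job is handed in when it is done.

```bash
mkdir -p pics
cat > h.py <<'E'
import numpy as np, cv2
from bench import manip
from scipy.spatial.transform import Rotation as R
def rot(o):
    o=np.array(o)
    return o if o.shape==(3,3) else R.from_euler('xyz',o,degrees=True).as_matrix()
def pix2w(c,u,v,z):
    x,y=(u-c['cx'])/c['fx'],(v-c['cy'])/c['fy']
    rd=np.hypot(x,y); r=rd
    for _ in range(20): r=rd/(1+c['k1']*r*r)
    s=r/rd if rd>0 else 1
    d=rot(c['orientation'])@np.array([x*s,y*s,1]); o=np.array(c['origin'])
    return o+d*(z-o[2])/d[2]
def w2pix(c,p):
    q=rot(c['orientation']).T@(np.array(p)-c['origin']); x,y=q[:2]/q[2]
    k=1+c['k1']*(x*x+y*y); return c['fx']*x*k+c['cx'],c['fy']*y*k+c['cy']
def snap(cam,name,crop=None,scale=1):
    c=manip.calibration(cam); im=manip.camera(cam)[:,:,::-1]
    cv2.imwrite(f'pics/{name}_full.png',im)
    if crop: im=im[crop[1]:crop[3],crop[0]:crop[2]]
    im=cv2.resize(im,None,fx=scale,fy=scale,interpolation=cv2.INTER_CUBIC)
    cv2.imwrite(f'pics/{name}.png',im); return c
E
python3 - <<'E'
from h import *
print(manip.state())
for n in('top','scene'): print(n,snap(n,n+'0'))
a=cv2.imread('pics/top0.png')
cv2.imwrite('pics/t.png',cv2.resize(a,(800,500)))
E
```

```text
{'t': 0.0, 'joint_positions': array([69.29324128, 24.93572256,  1.43084192, 90.18944815, -0.66582246,
       64.97166787, -4.30229127]), 'qd': array([-0.03898306,  0.09294674, -0.11582089,  0.04778397,  0.01794603,
        0.0328264 ,  0.06976564]), 'tau': array([ 2.33584979e-04, -6.67848372e+01,  9.85214263e-01, -3.14454854e+01,
       -6.04906166e-02,  4.28392121e-02,  1.64298222e-04]), 'tool_pos': array([ 0.15977348, -0.60371011,  0.22595052]), 'ee_rot': array([-1.79911754e+02,  6.97038401e-03,  1.48243346e+01]), 'force': array([0.46373243, 0.13128644, 0.19684347]), 'wrist_torque': array([-0.00285205,  0.01803889, -0.01320176]), 'finger_force': 0.0, 'grip_width': 0.09147003727715201}
top {'fx': 485.3759386374586, 'fy': 485.3759386374586, 'cx': 317.13119221674685, 'cy': 209.34627558213356, 'k1': -0.06967756874839526, 'origin': array([ 0.36121323, -0.09188077,  1.08425102]), 'orientation': array([-167.5269873 ,    0.27233411,  -93.68792121])}
scene {'fx': 395.3468328565368, 'fy': 395.3468328565368, 'cx': 324.59110984165574, 'cy': 191.87672334032405, 'k1': -0.08907523459432048, 'origin': array([0.15184176, 0.57383174, 0.85323412]), 'orientation': array([-136.13716744,   -0.54361126, -148.20313361])}
```

View pics/t.png

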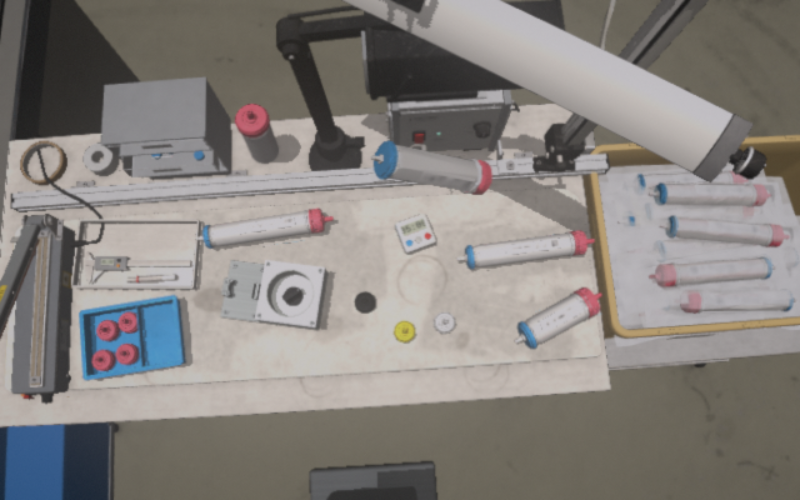

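View pics/scene0.png

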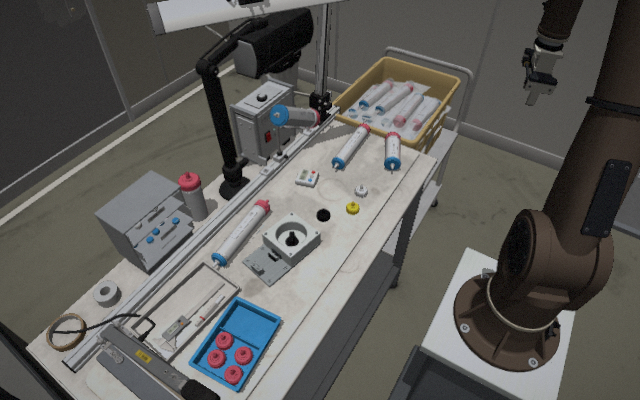

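The top view (shown at 1.25x) has three loose cap-like parts: white at (445,322), yellow at (404,331) and black at (365,302). The red ones are in the tray. The white one fits cap_center. The fixture is at about (275,293), with the nest on its left. I'll confirm this in a crop.

Run:
```python
from h import *
a=cv2.imread('pics/top0_full.png')[195:285,170:380]
cv2.imwrite('pics/crop.png',cv2.resize(a,None,fx=3.8,fy=3.8,interpolation=cv2.INTER_CUBIC))
```

```text
(no output)
```

View pics/crop.png

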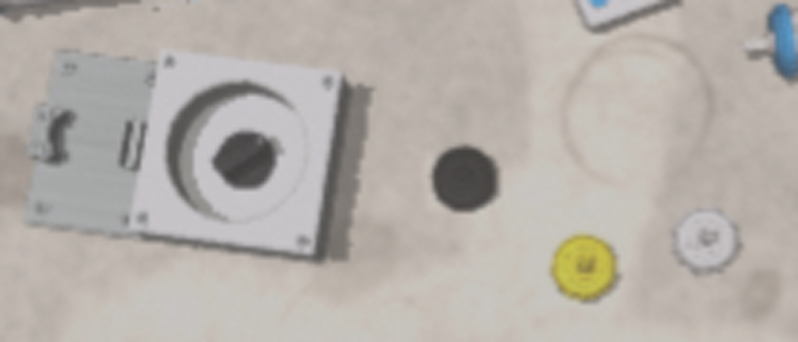

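The crop confirms it: white cap at (706,240), yellow at (585,267), and a black disc at (465,178). The housing's top corners are (162,50), (343,72), (313,258) and (131,234). The base plate's left corners are (57,50) and (26,225), and the knob is near (245,160).

Run:
```python
from h import *
c=manip.calibration('top')
P=lambda u,v,z:pix2w(c,170+u/3.8,195+v/3.8,z)
print('cap',P(706,240,.012),P(709,237,.034))
H=[P(*q,.05) for q in[(162,50),(343,72),(313,258),(131,234)]]
print(np.round(H,4),'hc',np.mean(H,0))
for i,j in((0,1),(3,2),(0,3),(1,2)):
    d=H[i]-H[j]; print(np.linalg.norm(d),np.degrees(np.arctan2(d[1],d[0])))
print('plate',P(57,50,.008),P(26,225,.008),'well',P(237,152,.05))
cw=manip.calibration('wrist');print(cw)
```

```text
cap [ 0.48213781 -0.18037288  0.012     ] [ 0.48125717 -0.18040592  0.034     ]
[[0.6075 0.1268 0.05  ]
 [0.5877 0.0227 0.05  ]
 [0.482  0.0439 0.05  ]
 [0.502  0.1465 0.05  ]] hc [0.54477371 0.084982   0.05      ]
0.10593719301454052 79.2318098319073
0.10451796048418922 78.97643534214474
0.10733946014952463 -10.556048414829409
0.10780942472515444 -11.311790759872814
plate [0.62165321 0.19929775 0.008     ] [0.51684535 0.21851914 0.008     ] well [0.54508847 0.08499793 0.05      ]
{'fx': 290.32438891970725, 'fy': 290.32438891970725, 'cx': 315.87724730321963, 'cy': 199.61682213314936, 'k1': 0.007437991089009204, 'origin': array([ 0.22431008, -0.58583619,  0.3843341 ]), 'orientation': array([ 1.65361674e+02,  1.46857569e-01, -7.51566981e+01])}
```

```bash
python3 -m handwheel '{"jaw":[70,70,70,70,70,70,70,70,70,70,70,70],"slide":[[0.54,0.7,-0.1],[0.54,0.7,-0.1],[0.54,0.7,-0.1],[0.54,0.7,-0.1],[0.54,0.7,-0.1],[0.54,0.7,-0.1],[0.54,0.7,-0.1],[0.54,0.7,-0.1],[0.54,0.7,-0.1],[0.54,0.7,-0.1],[0.54,0.7,-0.1],[0,0,0]],"dr":[[0,0,0.93],[0,0,0.93],[0,0,0.93],[0,0,0.93],[0,0,0.93],[0,0,0.93],[0,0,0.93],[0,0,0.93],[0,0,0.93],[0,0,0.93],[0,0,0.93],[0,0,0.93]]}' 12
python3 - <<'E'
from h import *
s=manip.state();print(s['tool_pos'],s['ee_rot'])
c=snap('wrist','w1');print(w2pix(c,(.482,-.180,.012)))
E
```

```text
t: 1.3
tool_pos: [0.4604, -0.2127, 0.1714]
ee_rot: [179.9, -0.2, 79.5]
force: [0.2, 0.1, 0.6]
grip_width: 0.0644
finger_force: 0.0
[ 0.46040779 -0.21271087  0.17137506] [179.94010835  -0.19433257  79.49433837]
(np.float64(330.9618801273627), np.float64(155.26935171257372))
```

View pics/w1.png

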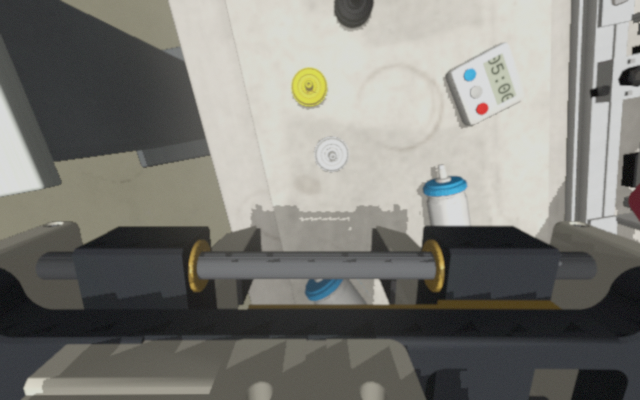

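The white cap's skirt is at (332,155) and the prediction was (331,155), so the estimate holds. The neighbouring packs are clear of the fingers. Going down.

```bash
python3 -m handwheel '{"jaw":[65,65,65,65,65,65,65,65],"slide":[[0.43,0.65,-0.3],[0,0,-0.8],[0,0,-0.8],[0,0,-0.6],[0,0,-0.3],[0,0,-0.2],[0,0,0],[0,0,0]],"dr":[[0,0,0],[0,0,0],[0,0,0],[0,0,0],[0,0,0],[0,0,0],[0,0,0],[0,0,0]]}' 12
```

```text
t: 2.15
tool_pos: [0.4787, -0.1872, 0.0223]
ee_rot: [180.0, 0.0, 78.7]
force: [-0.8, -0.0, 0.7]
grip_width: 0.0598
finger_force: 0.0
```

```bash
python3 -m handwheel '{"jaw":[65,65,65,65,65],"slide":[[0.06,0.14,0],[0,0,-0.18],[0,0,-0.18],[0,0,0],[0,0,0]],"dr":[[0,0,0],[0,0,0],[0,0,0],[0,0,0],[0,0,0]]}' 12
```

```text
t: 2.65
tool_pos: [0.481, -0.1797, 0.0033]
ee_rot: [-179.9, 0.0, 78.8]
force: [0.4, 0.3, -0.2]
grip_width: 0.0594
finger_force: 0.0
```

```bash
python3 -m handwheel '{"jaw":[20,20,20,20,20,20,20,20],"slide":[[0,0,0],[0,0,0],[0,0,0],[0,0,0],[0,0,0],[0,0,0],[0,0,0],[0,0,0]],"dr":[[0,0,0],[0,0,0],[0,0,0],[0,0,0],[0,0,0],[0,0,0],[0,0,0],[0,0,0]]}' 15
```

```text
t: 3.45
tool_pos: [0.4815, -0.1798, 0.0039]
ee_rot: [180.0, 0.0, 78.8]
force: [-0.0, -0.1, 3.1]
grip_width: 0.0351
finger_force: 15.0
```

```bash
python3 -m handwheel '{"jaw":[20,20,20,20,20,20,20,20,20,20,20,20],"slide":[[0,0,0.3],[0,0,0.8],[0,0,0.8],[0,0,0.8],[0.18,0.6,0],[0.18,0.68,0],[0.18,0.68,0],[0.18,0.68,0],[0.18,0.68,0],[0.18,0.68,0],[0.18,0.68,0],[0,0,0]],"dr":[[0,0,0],[0,0,0],[0,0,0],[0,0,0],[0,0,0],[0,0,0],[0,0,0],[0,0,0],[0,0,0],[0,0,0],[0,0,0],[0,0,0]]}' 15
python3 - <<'E'
from h import *
s=manip.state();print(s['tool_pos'],s['ee_rot'],s['finger_force'])
c=snap('wrist','w2')
s79=np.radians(79.1);f=np.array([np.cos(s79),np.sin(s79),0])
w=np.array([.545,.085,0]);
print('seat',w2pix(c,w+.097*f+[0,0,.008]),'well',w2pix(c,w+[0,0,.05]))
E
```

```text
t: 4.65
tool_pos: [0.5449, 0.0606, 0.1389]
ee_rot: [180.0, -0.2, 79.2]
force: [-0.6, 0.5, -0.2]
grip_width: 0.0346
finger_force: 15.0
[0.54488874 0.06057574 0.13892185] [179.98639611  -0.2090888   79.1650734 ] 15.00059723854065
seat (np.float64(312.4608170080106), np.float64(65.32149771036123)) well (np.float64(312.00204429955403), np.float64(177.5313288392743))
```

View pics/w2.png

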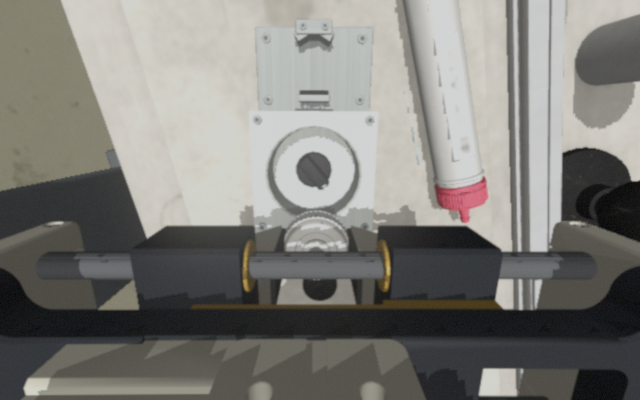

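The cap is held below the jaws at (317,235). The base plate's far corners are (256,28) and (374,28), the far edge of the housing's top runs from (249,111) to (378,111), and the well is at about (313,168). I'll compute the positions from these.

Run:
```python
from h import *
c=manip.calibration('wrist')
g=cv2.cvtColor(cv2.imread('pics/w2_full.png'),cv2.COLOR_BGR2GRAY)
P=lambda u,v,z:pix2w(c,u,v,z)
a,b=P(256.5,28,.008),P(374,28,.008); h1,h2=P(249.5,111,.05),P(378,111,.05)
for p,q in((a,b),(h1,h2)):
    d=q-p; print(p,q,np.linalg.norm(d),np.degrees(np.arctan2(d[1],d[0])))
x=(b-a)/np.linalg.norm(b-a); f=np.array([-x[1],x[0],0])
print('fix c',(a+b)/2-f*.09,'seat from plate',(a+b)/2-f*.03,'well from plate',(a+b)/2-f*.127)
print('well from housing',(h1+h2)/2-f*.053,'seat from housing',(h1+h2)/2+f*.044)
cr=g[100:215,240:390]; cv2.imwrite('pics/w2c.png',cv2.resize(cv2.imread('pics/w2_full.png')[10:215,235:395],None,fx=2.9,fy=2.9,interpolation=cv2.INTER_CUBIC))
```

```text
[0.51991152 0.2160259  0.008     ] [0.62255361 0.19611972 0.008     ] 0.104554552512215 -10.975563283594942
[0.50508731 0.14511381 0.05      ] [0.6077472  0.12525884 0.05      ] 0.10456229802515654 -10.946163487045444
fix c [0.55409743 0.11771905 0.008     ] seat from plate [0.56552085 0.17662156 0.008     ] well from plate [0.54705299 0.08139583 0.008     ]
well from housing [0.54632657 0.08315578 0.05      ] seat from housing [0.56479443 0.1783815  0.05      ]
```

View pics/w2c.png

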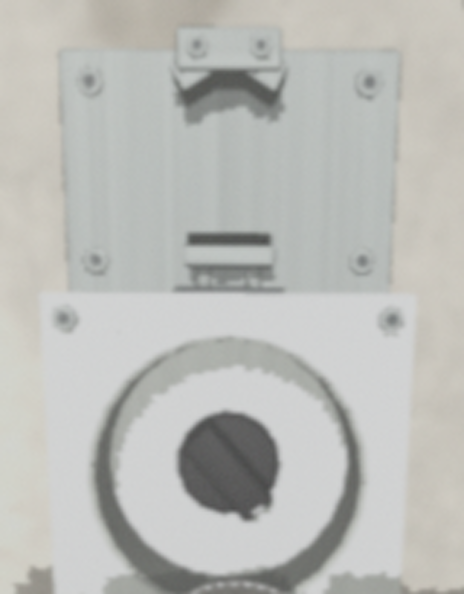

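```bash
python3 -m handwheel '{"jaw":[20,20,20,20,20,20,20,20],"slide":[[0.09,0.55,0],[0.1,0.6,0],[0.1,0.6,0],[0.1,0.58,0],[0,0,0],[0,0,-0.7],[0,0,-0.6],[0,0,0]],"dr":[[0,0,0],[0,0,0],[0,0,0],[0,0,0],[0,0,0],[0,0,0],[0,0,0],[0,0,0]]}' 15
```

```text
t: 5.5
tool_pos: [0.5612, 0.1674, 0.07]
ee_rot: [-179.7, 0.3, 78.7]
force: [-0.6, -0.4, 0.1]
grip_width: 0.0348
finger_force: 15.0
```

```bash
python3 -m handwheel '{"jaw":[20,20,20,20,20,20],"slide":[[0.05,0.19,0],[0,0,0],[0,0,-0.3],[0,0,-0.3],[0,0,-0.2],[0,0,0]],"dr":[[0,0,0],[0,0,0],[0,0,0],[0,0,0],[0,0,0],[0,0,0]]}' 15
```

```text
t: 6.1
tool_pos: [0.5651, 0.1795, 0.0317]
ee_rot: [-179.8, 0.1, 78.8]
force: [0.3, -0.7, -0.3]
grip_width: 0.0353
finger_force: 15.0
```

```bash
python3 -m handwheel '{"jaw":[20,20,20,20,20],"slide":[[-0.02,-0.05,0],[0,0,-0.16],[0,0,-0.13],[0,0,-0.06],[0,0,0]],"dr":[[0,0,0],[0,0,0],[0,0,0],[0,0,0],[0,0,0]]}' 15
```

```text
t: 6.6
tool_pos: [0.5651, 0.1777, 0.0157]
ee_rot: [-180.0, 0.0, 78.8]
force: [0.4, -0.3, -0.1]
grip_width: 0.0354
finger_force: 15.0
```

```bash
python3 -m handwheel '{"jaw":[20,20,20,20],"slide":[[0,0,-0.04],[0,0,-0.03],[0,0,-0.02],[0,0,0]],"dr":[[0,0,0],[0,0,0],[0,0,0],[0,0,0]]}' 15
python3 - <<'E'
from h import *
s=manip.state();print(s['tool_pos'],s['force'])
E
```

```text
t: 7.0
tool_pos: [0.5655, 0.1779, 0.012]
ee_rot: [180.0, -0.0, 78.8]
force: [-0.8, -0.1, 1.5]
grip_width: 0.0351
finger_force: 15.0
[0.56551561 0.17786284 0.0119533 ] [-0.75962847 -0.10328878  1.51903318]
```

```bash
python3 -m handwheel '{"jaw":[60,60,60,60,60,60,60,60,60,60],"slide":[[0,0,0],[0,0,0],[0,0,0],[0,0,0],[0,0,0.3],[0,0,0.7],[0,0,0.7],[0,-0.6,0.5],[-0.1,-0.6,0],[0,0,0]],"dr":[[0,0,0],[0,0,0],[0,0,0],[0,0,0],[0,0,0],[0,0,0],[0,0,0],[0,0,0],[0,0,0],[0,0,0]]}' 15
python3 - <<'E'
from h import *
s=manip.state();print(s['tool_pos'],s['ee_rot'],s['joint_positions'])
c=snap('wrist','w3',(220,40,420,240),2.9);np.save('c3.npy',c,allow_pickle=True)
E
```

```text
t: 8.0
tool_pos: [0.5609, 0.1127, 0.1235]
ee_rot: [179.9, 0.1, 78.5]
force: [-0.2, -0.8, -1.0]
grip_width: 0.0553
finger_force: 0.0
[0.56089162 0.11269686 0.12346347] [1.79872106e+02 1.48564803e-01 7.84601357e+01] [  1.26066647  28.52612507 -25.26256543 103.04438345  15.29044597
  51.75890428 -42.39737762]
```

View pics/w3.png

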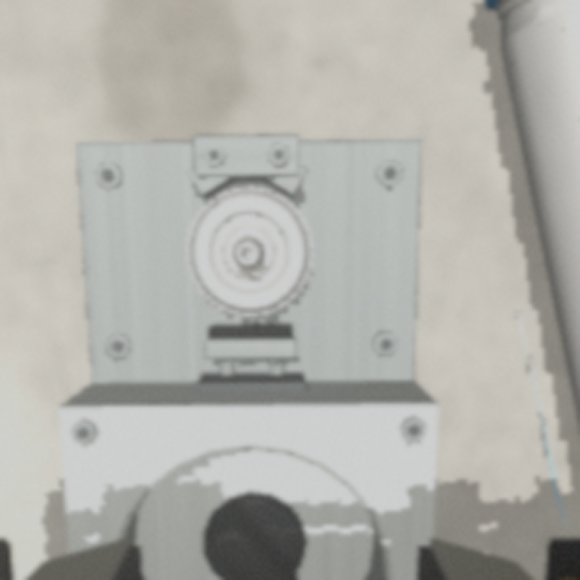

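The cap stands upright at (250,253) between the vee and the pad, just short of home. The knob is at (255,540), partly hidden. Next I'll locate the well and look at the bar from above.

Run:
```python
from h import *
c=np.load('c3.npy',allow_pickle=True).item()
P=lambda u,v,z:pix2w(c,220+u/2.9,40+v/2.9,z)
x=np.radians(-10.95);f=np.array([-np.sin(x),np.cos(x),0])
a,b=P(80,143,.008),P(420,141,.008);h1,h2=P(62,404,.05),P(438,402,.05)
print('seat',(a+b)/2-.03*f,'well/plate',(a+b)/2-.127*f,'well/housing',(h1+h2)/2-.053*f,'knob collar',P(254,543,.019),'cap skirt',P(249,252,.025))
```

```text
seat [0.56547635 0.18116565 0.008     ] well/plate [0.54705098 0.0859317  0.008     ] well/housing [0.54723336 0.08699996 0.05      ] knob collar [0.54665745 0.08734293 0.019     ] cap skirt [0.56468698 0.17896622 0.025     ]
```

```bash
python3 -m handwheel '{"jaw":[25,25,25,25,25,25,25,25,25,25],"slide":[[-0.03,-0.2,0],[-0.03,-0.2,0],[-0.03,-0.12,0],[-0.04,-0.04,0],[0,0,0],[0,0,0],[0,0,0],[0,0,0],[0,0,0],[0,0,0]],"dr":[[0,0,0.9],[0,0,0.95],[0,0,0.95],[0,0,0.95],[0,0,0.95],[0,0,0.95],[0,0,0.95],[0,0,0.95],[0,0,0],[0,0,0]]}' 20
python3 - <<'E'
from h import *
s=manip.state();print(s['tool_pos'],s['ee_rot'],s['joint_positions'])
E
```

```text
t: 9.05
tool_pos: [0.5539, 0.0905, 0.122]
ee_rot: [180.0, -0.0, 121.9]
force: [-0.0, 0.1, 0.2]
grip_width: 0.0224
finger_force: 0.0
[0.55388555 0.0905348  0.12197243] [ 1.79979945e+02 -2.95843621e-02  1.21905290e+02] [ 11.15519339  30.11214783 -36.31320307 103.97738153  21.79152124
  53.02018684  -2.90351496]
```

Run:
```python
from h import *
# camera pose at w2: transform from TCP pose
c=manip.calibration('wrist'); s=manip.state()
Rt=rot(s['ee_rot']);ro=Rt.T@(c['origin']-s['tool_pos']);rr=Rt.T@rot(c['orientation'])
R2=rot([179.986,-.209,79.165]); c2=dict(c);c2['origin']=R2@ro+[.54489,.06058,.13892];c2['orientation']=R2@rr
P=lambda u,v,z:pix2w(c2,235+u/2.9,10+v/2.9,z)
for a,b in(((207,418),(272,490)),((190,455),(240,510))):
    d=P(*b,.04)-P(*a,.04);print(np.degrees(np.arctan2(d[1],d[0])))
print('knob collar',P(229,463,.019),'rim',P(227,468,.05))
im=cv2.imread('pics/w2_full.png')[145:195,285:345]
cv2.imwrite('pics/kn.png',cv2.convertScaleAbs(cv2.resize(im,None,fx=9,fy=9,interpolation=cv2.INTER_CUBIC),alpha=2))
```

```text
-58.768351301568046
-59.03873549568516
knob collar [0.54787332 0.08730475 0.019     ] rim [0.54808824 0.09039447 0.05      ]
```

View pics/kn.png

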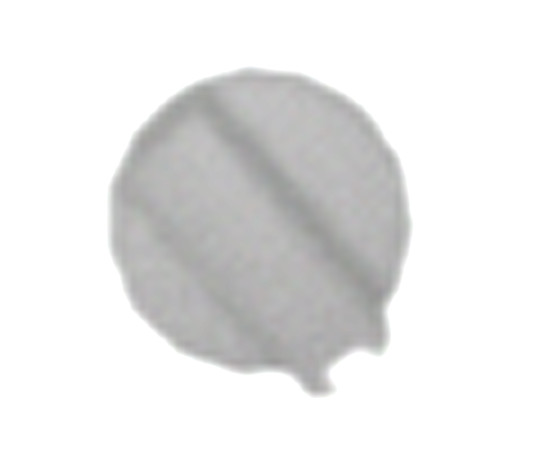

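The knob view shows the bar running from upper left (205,90) to lower right (385,300), about -59° in the world. The present yaw of 122° straddles it.

```bash
python3 -m handwheel '{"jaw":[25,25,25,25,25],"slide":[[-0.15,-0.08,0],[0,0,-0.5],[0,0,-0.5],[0,0,-0.2],[0,0,0]],"dr":[[0,0,0],[0,0,0],[0,0,0],[0,0,0],[0,0,0]]}' 20
```

```text
t: 9.55
tool_pos: [0.5451, 0.0855, 0.0607]
ee_rot: [-179.8, -0.1, 122.0]
force: [-0.9, 0.7, 0.3]
grip_width: 0.0229
finger_force: 0.0
```

```bash
python3 -m handwheel '{"jaw":[25,25,25,25,25,25],"slide":[[0.03,0.02,0],[0,0,-0.3],[0,0,-0.2],[0,0,-0.15],[0,0,-0.1],[0,0,0]],"dr":[[0,0,0],[0,0,0],[0,0,0],[0,0,0],[0,0,0],[0,0,0]]}' 20
```

```text
t: 10.15
tool_pos: [0.5474, 0.0867, 0.0234]
ee_rot: [-179.9, -0.0, 122.0]
force: [0.1, 0.4, 0.1]
grip_width: 0.0229
finger_force: 0.0
```

```bash
python3 -m handwheel '{"jaw":[5,5,5,5,5],"slide":[[0,0,0],[0,0,0],[0,0,0],[0,0,0],[0,0,0]],"dr":[[0,0,0],[0,0,0],[0,0,0],[0,0,0],[0,0,0]]}' 40
python3 - <<'E'
from h import *
s=manip.state();print(s['force'],s['wrist_torque'],s['joint_positions'][6])
E
```

```text
t: 10.65
tool_pos: [0.5472, 0.0863, 0.0244]
ee_rot: [-179.9, 0.0, 122.0]
force: [-5.4, -2.2, 5.3]
grip_width: 0.0118
finger_force: 39.8
[-5.37651787 -2.19396875  5.32162011] [-0.4975362   1.04764069  0.01586417] -8.277354692005808
```

```bash
cat > r.py <<'E'
from h import *
s=manip.state();print('F',np.round(s['force'],1),'T',np.round(s['wrist_torque'],3),'yaw',round(s['ee_rot'][2],2),'w',round(s['grip_width'],4),'j7',round(s['joint_positions'][6],1),'tau7',round(s['tau'][6],3))
E
python3 -m handwheel '{"jaw":[5,5,5],"slide":[[-0.02,-0.01,0],[0,0,0],[0,0,0]],"dr":[[0,0,0],[0,0,0],[0,0,0]]}' 40; python3 r.py
python3 -m handwheel '{"jaw":[5,5,5],"slide":[[0,0,0],[0,0,0],[0,0,0]],"dr":[[0,0,-0.4],[0,0,-0.4],[0,0,-0.4]]}' 40; python3 r.py
```

```text
t: 10.95
tool_pos: [0.5471, 0.0863, 0.0244]
ee_rot: [180.0, 0.0, 122.0]
force: [-2.1, -0.6, 3.4]
grip_width: 0.0118
finger_force: 39.8
F [-2.1 -0.6  3.4] T [-0.251  0.327  0.026] yaw 122.02 w 0.0118 j7 -8.3 tau7 -0.024
t: 11.25
tool_pos: [0.5472, 0.0864, 0.0244]
ee_rot: [180.0, 0.0, 115.1]
force: [-1.5, -1.1, 2.8]
grip_width: 0.0119
finger_force: 39.9
F [-1.5 -1.1  2.8] T [-0.297  0.254  0.197] yaw 115.07 w 0.0119 j7 -13.9 tau7 0.489
```

```bash
python3 -m handwheel '{"jaw":[5,5,5,5,5,5],"slide":[[0,0,0],[0,0,0],[0,0,0],[0,0,0],[0,0,0],[0,0,0]],"dr":[[0,0,-0.4],[0,0,-0.4],[0,0,-0.4],[0,0,-0.4],[0,0,-0.4],[0,0,-0.4]]}' 40; python3 r.py
python3 -m handwheel '{"jaw":[5,5,5,5],"slide":[[0,0,0],[0,0,0],[0,0,0],[0,0,0]],"dr":[[0,0,-0.4],[0,0,-0.4],[0,0,-0.4],[0,0,-0.4]]}' 40; python3 r.py
python3 -m handwheel '{"jaw":[5,5,5],"slide":[[0,0,0],[0,0,0],[0,0,0]],"dr":[[0,0,-0.3],[0,0,-0.3],[0,0,-0.3]]}' 40; python3 r.py
```

```text
t: 11.85
tool_pos: [0.5473, 0.0864, 0.0244]
ee_rot: [180.0, 0.0, 101.3]
force: [-2.3, -1.3, 2.1]
grip_width: 0.0115
finger_force: 39.9
F [-2.3 -1.3  2.1] T [-0.304  0.212  0.248] yaw 101.32 w 0.0115 j7 -24.9 tau7 0.48
t: 12.25
tool_pos: [0.5474, 0.0864, 0.0244]
ee_rot: [179.9, -0.0, 92.2]
force: [-1.5, -0.9, 2.3]
grip_width: 0.0116
finger_force: 39.9
F [-1.5 -0.9  2.3] T [-0.285  0.143  0.15 ] yaw 92.16 w 0.0116 j7 -32.2 tau7 0.476
t: 12.55
tool_pos: [0.5474, 0.0864, 0.0244]
ee_rot: [180.0, -0.0, 87.0]
force: [0.9, -0.9, 2.5]
grip_width: 0.0115
finger_force: 39.9
F [ 0.9 -0.9  2.5] T [-0.245 -0.071  0.179] yaw 86.97 w 0.0115 j7 -36.3 tau7 0.321
```

```bash
cat > r.py <<'E'
from bench import manip
s=manip.state();print('T %.3f tau7 %.3f yaw %.2f F %s'%(s['wrist_torque'][2],s['tau'][6],s['ee_rot'][2],s['force'].round(1)))
E
python3 -m handwheel '{"jaw":[5,5],"slide":[[0,0,0],[0,0,0]],"dr":[[0,0,-0.2],[0,0,-0.2]]}' >/dev/null; python3 r.py
python3 -m handwheel '{"jaw":[5,5],"slide":[[0,0,0],[0,0,0]],"dr":[[0,0,-0.2],[0,0,-0.2]]}' >/dev/null; python3 r.py
python3 -m handwheel '{"jaw":[5,5],"slide":[[0,0,0],[0,0,0]],"dr":[[0,0,-0.2],[0,0,-0.2]]}' >/dev/null; python3 r.py
python3 -m handwheel '{"jaw":[5],"slide":[[0,0,0]],"dr":[[0,0,-0.2]]}' >/dev/null; python3 r.py
python3 -m handwheel '{"jaw":[5],"slide":[[0,0,0]],"dr":[[0,0,-0.2]]}' >/dev/null; python3 r.py
python3 -m handwheel '{"jaw":[5],"slide":[[0,0,0]],"dr":[[0,0,-0.2]]}' >/dev/null; python3 r.py
python3 -m handwheel '{"jaw":[5],"slide":[[0,0,0]],"dr":[[0,0,-0.2]]}' >/dev/null; python3 r.py
```

```text
T 0.247 tau7 0.121 yaw 84.70 F [ 1.7 -1.4  2.9]
T 0.162 tau7 0.146 yaw 82.40 F [ 2.4 -1.2  2.6]
T 0.196 tau7 0.143 yaw 80.10 F [ 2.1 -1.9  2.4]
T 0.204 tau7 0.142 yaw 78.96 F [ 3.5 -0.4  1.8]
T 0.184 tau7 0.142 yaw 77.81 F [ 3.9 -1.4  2.4]
T 0.171 tau7 0.141 yaw 76.66 F [ 4.  -0.8  2.3]
T 0.192 tau7 0.141 yaw 75.51 F [ 4.8 -0.8  2.4]
```

```bash
python3 -m handwheel '{"jaw":[5],"slide":[[0.02,0,0]],"dr":[[0,0,-0.2]]}' >/dev/null; python3 r.py
python3 -m handwheel '{"jaw":[5],"slide":[[0,0,0]],"dr":[[0,0,-0.2]]}' >/dev/null; python3 r.py
python3 -m handwheel '{"jaw":[5],"slide":[[0,0,0]],"dr":[[0,0,-0.2]]}' >/dev/null; python3 r.py
python3 -m handwheel '{"jaw":[5],"slide":[[0,0,0]],"dr":[[0,0,-0.2]]}' >/dev/null; python3 r.py
python3 -m handwheel '{"jaw":[5],"slide":[[0,0,0]],"dr":[[0,0,-0.2]]}' >/dev/null; python3 r.py
python3 -m handwheel '{"jaw":[5],"slide":[[0,0,0]],"dr":[[0,0,-0.2]]}' >/dev/null; python3 r.py
python3 -m handwheel '{"jaw":[5],"slide":[[0,0,0]],"dr":[[0,0,-0.2]]}' >/dev/null; python3 r.py
python3 -m handwheel '{"jaw":[5],"slide":[[0,0,0]],"dr":[[0,0,-0.2]]}' >/dev/null; python3 r.py
```

```text
T 0.150 tau7 0.111 yaw 74.38 F [-1.5 -1.2  8.9]
T 0.167 tau7 0.153 yaw 73.23 F [ 0.6 -0.2  6. ]
T 0.176 tau7 0.143 yaw 72.09 F [ 1.1 -1.6  6.5]
T 0.182 tau7 0.141 yaw 70.94 F [ 1.8 -1.7  5.9]
T 0.190 tau7 0.141 yaw 69.80 F [ 1.  -1.1  6.2]
T 0.202 tau7 0.141 yaw 68.65 F [ 1.6 -1.2  5.1]
T 0.207 tau7 0.141 yaw 67.50 F [ 1.6 -1.   5.8]
T 0.173 tau7 0.135 yaw 66.36 F [ 1.5 -0.1  6.4]
```

```bash
python3 -m handwheel '{"jaw":[5],"slide":[[0,0,0]],"dr":[[0,0,-0.2]]}' >/dev/null; python3 r.py
python3 -m handwheel '{"jaw":[5],"slide":[[0,0,0]],"dr":[[0,0,-0.2]]}' >/dev/null; python3 r.py
python3 -m handwheel '{"jaw":[5],"slide":[[0,0,0]],"dr":[[0,0,-0.2]]}' >/dev/null; python3 r.py
python3 -m handwheel '{"jaw":[5],"slide":[[0,0,0]],"dr":[[0,0,-0.2]]}' >/dev/null; python3 r.py
python3 -m handwheel '{"jaw":[5],"slide":[[0,0,0]],"dr":[[0,0,-0.2]]}' >/dev/null; python3 r.py
python3 -m handwheel '{"jaw":[5],"slide":[[0,0,0]],"dr":[[0,0,-0.2]]}' >/dev/null; python3 r.py
```

```text
T 0.185 tau7 0.128 yaw 65.21 F [ 1.2 -0.4  5.3]
T 0.242 tau7 0.122 yaw 64.07 F [ 1.5 -1.2  6.3]
T 0.141 tau7 0.116 yaw 62.92 F [ 1.7 -1.3  5.9]
T 0.197 tau7 0.110 yaw 61.77 F [ 2.2 -0.7  5.2]
T 0.166 tau7 0.104 yaw 60.63 F [ 1.3 -1.7  5.9]
T 0.227 tau7 0.097 yaw 59.48 F [ 2.  -1.5  5.5]
```

```bash
cat > r.py <<'E'
from bench import manip
import numpy as np
T=[];t7=[];s=manip.state();q=s['qd'][6]
for i in range(6):
    T.append(s['wrist_torque'][2]);t7.append(s['tau'][6])
    if i<5: manip.camera('wrist'); s=manip.state()
print('T0 %.3f mean %.3f sd %.3f tau7 %.3f..%.3f yaw %.2f qd7 %.1f F %s t %.1f'%(T[0],np.mean(T),np.std(T),t7[0],t7[-1],s['ee_rot'][2],q,s['force'].round(1),s['t']))
E
python3 -m handwheel '{"jaw":[5],"slide":[[0,0,0]],"dr":[[0,0,-0.2]]}' >/dev/null; python3 r.py
python3 -m handwheel '{"jaw":[5],"slide":[[0,0,0]],"dr":[[0,0,-0.2]]}' >/dev/null; python3 r.py
python3 -m handwheel '{"jaw":[5],"slide":[[0,0,0]],"dr":[[0,0,-0.2]]}' >/dev/null; python3 r.py
```

```text
T0 0.277 mean 0.175 sd 0.051 tau7 0.091..-0.162 yaw 58.38 qd7 -9.0 F [ 2.1 -1.1  6. ] t 15.3
T0 0.251 mean 0.187 sd 0.035 tau7 0.340..-0.178 yaw 57.23 qd7 -9.6 F [ 1.  -1.6  6.3] t 15.7
T0 0.198 mean 0.182 sd 0.035 tau7 0.334..-0.184 yaw 56.08 qd7 -9.6 F [ 1.6 -1.6  5.5] t 16.0
```

```bash
cat > r1.py <<'E'
from bench import manip
s=manip.state();print('T %.3f tau7 %.3f yaw %.2f F %s'%(s['wrist_torque'][2],s['tau'][6],s['ee_rot'][2],s['force'].round(1)))
E
python3 -m handwheel '{"jaw":[5],"slide":[[0,0,0]],"dr":[[0,0,-0.2]]}' >/dev/null; python3 r1.py
python3 -m handwheel '{"jaw":[5],"slide":[[0,0,0]],"dr":[[0,0,-0.2]]}' >/dev/null; python3 r1.py
python3 -m handwheel '{"jaw":[5],"slide":[[0,0,0]],"dr":[[0,0,-0.1]]}' >/dev/null; python3 r1.py
python3 -m handwheel '{"jaw":[5],"slide":[[0,0,0]],"dr":[[0,0,-0.1]]}' >/dev/null; python3 r1.py
python3 -m handwheel '{"jaw":[5],"slide":[[0,0,0]],"dr":[[0,0,-0.1]]}' >/dev/null; python3 r1.py
python3 -m handwheel '{"jaw":[5],"slide":[[0,0,0]],"dr":[[0,0,-0.1]]}' >/dev/null; python3 r.py
```

```text
T 0.278 tau7 0.328 yaw 54.94 F [ 1.7 -1.3  5.1]
T 0.292 tau7 0.091 yaw 53.76 F [ 2.4 -1.2  5.7]
T 0.283 tau7 -0.229 yaw 53.19 F [ 1.6 -1.2  5.2]
T 0.252 tau7 -0.116 yaw 52.63 F [ 2.4 -0.3  6.9]
T 0.308 tau7 -0.106 yaw 52.06 F [ 1.6 -3.3  6.3]
T0 0.284 mean 0.257 sd 0.025 tau7 -0.109..-0.235 yaw 51.51 qd7 -4.4 F [ 1.6 -1.   6.4] t 16.9
```

Turning torque has risen from 0.188 to about 0.28 N m. A linear fit gives about 0.093 N m of added load, roughly 11.6 N of clamping. I'll release and back out.

```bash
python3 -m handwheel '{"jaw":[24,24,24,24,24,24,24,24,24,24,24],"slide":[[0,0,0],[0,0,0],[0,0,0],[0,0,0],[0,0,0.2],[0,0,0.4],[0,0,0.6],[0,0,0.6],[-0.1,-0.7,0.2],[-0.1,-0.8,0],[0,0,0]],"dr":[[0,0,0],[0,0,0],[0,0,0],[0,0,0],[0,0,0],[0,0,0],[0,0,0],[0,0,0],[0,0,0.8],[0,0,0.8],[0,0,0.8]]}' 40
python3 - <<'E'
from h import *
snap('wrist','w4',(200,20,440,220),2.5)
E
```

```text
t: 17.95
tool_pos: [0.5374, 0.0047, 0.1252]
ee_rot: [179.9, 0.2, 65.1]
force: [0.8, -0.0, -0.6]
grip_width: 0.0225
finger_force: 0.0
```

View pics/w4.png

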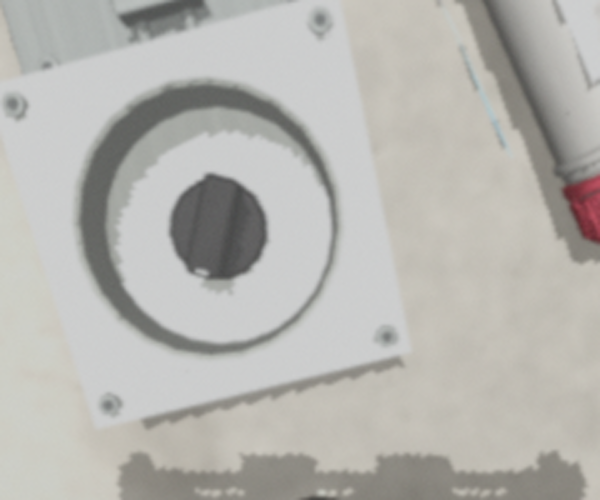

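The knob, at (218,228), has turned and stayed put, and the pad is extended at (160,15). The cap is out of frame, so I'll rise for the last look.

```bash
python3 -m handwheel '{"jaw":[24,24,24,24,24],"slide":[[0,0.5,0.5],[0,0.7,0.4],[0,0.5,0.2],[0,0,0],[0,0,0]],"dr":[[0,0,0.8],[0,0,0.8],[0,0,0.8],[0,0,0],[0,0,0]]}'
python3 - <<'E'
from h import *
snap('wrist','w5',(200,20,440,220),2.5)
E
```

```text
t: 18.5
tool_pos: [0.5377, 0.0973, 0.1792]
ee_rot: [-180.0, 0.0, 79.2]
force: [0.1, -0.5, -0.3]
grip_width: 0.022
finger_force: 0.0
```

View pics/w5.png

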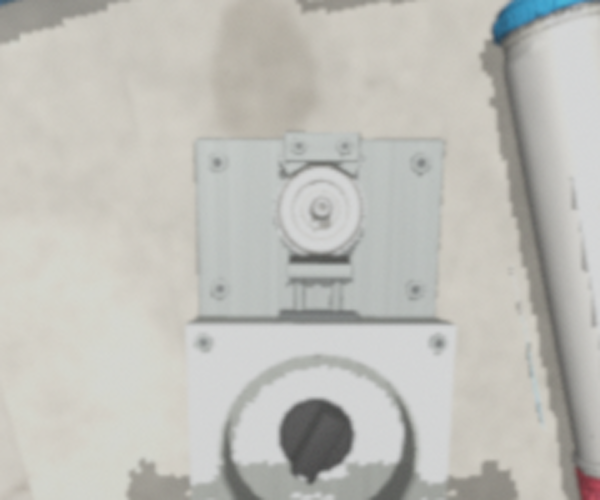

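The cap stands upright at (320,210), home in the vee with the pad against it at (320,270), and the robot is clear.

```bash
python3 -c "
from bench import manip
print(manip.sign_off())"
```

```text
the job is handed in; nothing more can be done
None
```

The job is handed in: the white cap stands upright in the nest, clamped against the vee stop at an estimated 11.6 N (from the rise in knob torque), with the robot clear at 18.5 s.

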